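Snap a lever-arch file shut

ROBOT

A 6-joint arm with a two-finger parallel gripper is mounted at the origin on the work surface. World frame = base frame: x ahead of the robot, y to its left, z up, the work surface at z = 0. Lengths are in m, angles in degrees, forces in N, time in s.
With the tool pointing down it reaches from about 0.325 to 0.9 m from the base axis. Payload 3.5 kg.
Tool frame: the origin (TCP) lies where the fingers leave the gripper's body, on its centre line; the fingertips stand 73 mm ahead of it and the grasp point (between the pads) lies 54 mm ahead of it; z points along the fingers, y is the direction in which the jaws open and shut (so a half turn about z gives the same grasp; the last joint's range is limited). The gripper opens to 85 mm and grips with 20 to 120 N. Pads are 22 mm wide; open, the fingers measure 114 mm over their backs; the gripper's body (76 mm by 85 mm) begins 54 mm behind the grasp point. The pads swing forward as they close: fully open they stand 13 mm farther back than shut.
Start: joints at [60.023, 15.837, -1.513, 72.651, 0, 84.076], TCP at [0.255, 0.571, 0.304] pointing down, gripper open.
Joint ranges: [-178.77, 178.77], [-48.84, 107.48], [-61.69, 71.31], [-111.58, 123.2], [-90, 87.43], [-180, 180]. Speed limits (degrees/s): [147.25, 147.25, 180, 180, 180, 180].

INTERFACE

Orientations are given as a 3x3 rotation matrix whose columns are the frame's x, y, z axes.
In Python, from workcell import env gives the robot as it stands. The module is installed in compiled form; this text tells all that it offers.
- The arm moves only by the tool servo_tool, never from a script. Its argument "commands" is a list of rows, each a list of 6 numbers: the shift along the tool's x, y, z in m, then the turn, a rotation vector about the tool's x, y, z in degrees. A call has 1 to 8 rows; each row shifts and turns the commanded pose from where the row before left it, along the tool's axes as they then stand; what a row does not reach is not made up. A row lasts 1/12 s, in which the tool goes at most 41.7 mm and 7.16 degrees, less where a joint would pass 70% of its speed; a pose out of reach is approached as far as the arm can. A call is refused whole if a number of a shift passes 0.0417 or a number of a turn 7.16, either way. A call with a gripper value outside its range is refused whole. "grip" is the opening, from -1 (shut) to 1 (fully open), set as the call begins (left out, the last holds). The fingers move at their own pace and stop on an object; the grip force is fixed at half the most. Time passes only in rows, so rows that do not move let the fingers close. It gives the time, the measured TCP pose, the force and the opening at its end, in the units of the state.
- env.get_obs(): the state, without advancing time (a new reading comes with each control period).
- env.capture(name): name is "scene" or "side" or "wrist"; returns the picture (384x512x3 uint8, red, green, blue); there is no depth.
- env.calibration(name): a dict with "intrinsics" (3x3 intrinsics, pixels), "rvec" (rotation vector, rad) and "tvec" (3), from world to camera coordinates, as OpenCV has them; the wrist camera has in their place "T_tool_cam" (4x4, takes a point from camera to tool coordinates, whose origin is the TCP and whose axes are the flange's). Camera axes: x right, y down, z forward; pixel columns grow to the right and rows downward; lengths in m; the calibration is good to about 2 mm. A picture is of the moment at which its call begins: read the wrist's pose just before it. calibration takes no time and is no camera call.
- env.job_done(): hands the job in, once; it reports no verdict.
The state is a dict: "time_s": time; "joints": joint angles; "qd": joint speeds; "tau": joint torques, N m; "eef_pos": TCP position; "tool_rot": TCP orientation; "ft_force": force on the tool from outside, world axes, zero at the start; "ft_torque": the same for the moment, N m; "opening": opening from 0.0 (shut) to 1.0 (fully open).
Only numpy, scipy, OpenCV 4.12 (cv2) and the standard library are available. Lean on these libraries where they do the work, as an engineer would, in place of code of your own. Each camera call takes 0.05 s, during which the arm holds its last target.

TASK

The lever-arch file on the desk is open, and a small box of staples has been left where its lever comes down. With the fingertips, first push the box of staples off the file so that it stands flat on the bare desk, without lifting it or tipping it over; then push the raised lever over past its centre so that it snaps fully down and shuts the arches. Leave everything else where it is.

Things in the scene. Friction and masses are not known exactly. Their poses are not given: they have to be found in the camera images.
- file: Dark lever-arch file lying open and flat, fixed. Origin on the desk; z up; x along the spine, away from the robot at yaw 0; y from the sheets towards the front cover. Its boards, 3 mm thick, cover x -120..+90, y -215..+385 mm here (spine y 50..120, front cover 120..385). Bare board: y 0..120 ahead (+x) of the lever's bracket.
- sheets (a point): Centre of the top of the punched sheets in the file, 20 mm above the desk; the stack is 150 mm along the file's y, 190 mm along its x (file frame: x -110..+80, y -210..-60).
- posts (a point): Point midway between the two steel posts, at their tops, 46 mm above the desk (file frame x 0, y -70; posts at x -40 and +40). Beside them two wire arches rise from y -25; open, they reach 66 mm above the desk and no nearer the lever than y 0. A steel plate, top 5 mm above the desk, lies beneath at x -85..+75, y -75..0.
- lever (a joint): Lever angle, turning in the file's x-z plane. 0 = fully down, level along the file's +x (arches shut); 1.9 = open, as at the start: standing, leaning back to -x, 19 degrees past upright. A spring drives it away from 0.95 to the nearer end, 0.3 N m at each end: 3 to 6 N pushed level to +x near its tip (105 mm above the desk) moves it; well below 0.95 it snaps down by itself unless something lies under it.
- lever_hinge (a point): Centre of the lever's hinge, 15 mm above the desk, at x -45, y +35 mm in the file's frame. Its bracket and spring fill x -84..-34, y 0..55 there, up to 21 mm above the desk.
- lever_tip (a point): Free end of the steel lever, 95 mm from the hinge: centre of a crossbar 36 mm long, 12 mm thick, parallel to the file's y. The lever's bar is round, 8 mm thick.
- staple_box: Small loose carton of staples, 56 x 38 x 24 mm (its x, y, z), about 90 g; origin at the centre of its underside. At the start it lies flat on the file's bare board where the lever comes down, its x roughly along the file's x, its near face 35 mm or more ahead of the bracket. The desk beyond the file's +x edge, straight ahead of it, is free.
- clip_box: Bystander: large carton of paper clips, 75 x 50 x 23 mm, on the front cover of the file; origin at the centre of its underside.
- stapler: Bystander: black stapler, 140 x 36 x 60 mm, on the front cover; origin at the centre of its underside.
- eraser: Bystander: white eraser 50 x 22 x 13 mm near the spine of the file; origin at the centre of its underside.
- pen: Bystander: white ballpoint pen 140 mm long and 9 mm thick, on the stack of punched sheets; origin at the centre of its underside.
- flask: Bystander: glass tea flask with steel cap, diameter 70, height 163 mm, beyond the file on the side of the sheets; origin at the centre of its underside.
- mug: Bystander: white mug, rim diameter 82, height 90 mm, beyond the front cover; origin at the centre of its underside.
- glue_stick: Bystander: glue stick standing upright, diameter 28, height 90 mm, on the front cover; origin at the centre of its underside.
Things that resemble listed ones, but are neither listed nor needed, are in the scene too. Leave any blue look-alike of the staple_box alone.

How it is judged:
By the outcome, as a careful person would: the job done as asked, in the order asked, and still so for the second after the job is handed in, with the robot touching nothing.
It also fails if it takes over 43 s, if anything falls off the work surface, if the arm or the gripper's body presses on something with over 40 N, if the wrist force passes 120 N, or if a joint passes its speed limit or range.

## Working session

There is one attempt and no reset: what is moved stays moved. The work goes in short steps, Python scripts to look and compute and a tool call to move; the robot and the scene stay as the last step left them, time stands still between calls to the robot, and variables do not carry over. Pictures are saved under pics/ and viewed, and the job is handed in when it is done.

Besides the shell and the picture viewer there is one more tool, called after ">>>" by a JSON object that holds its "method" and its "body". servo_tool: Moves the arm, as the interface text tells. Its arguments: {"type":"object","properties":{"commands":{"type":"array","items":{"type":"array","items":{"type":"number"}}},"grip":{"type":"number"}},"required":["commands"]}

```bash
mkdir -p pics
cat > h.py <<'E'
import numpy as np, cv2
from workcell import env
def cam(n):
    c=env.calibration(n);K=np.array(c["intrinsics"],float)
    if n=="wrist":
        o=env.get_obs();T=np.eye(4);T[:3,:3]=np.array(o["tool_rot"]).reshape(3,3);T[:3,3]=o["eef_pos"]
        W=T@np.array(c["T_tool_cam"]);R=W[:3,:3].T;t=-R@W[:3,3]
    else:
        R=cv2.Rodrigues(np.array(c["rvec"],float))[0];t=np.array(c["tvec"],float).ravel()
    return K,R,t
def plane(n,u,v,z,c=None):
    K,R,t=c or cam(n);d=R.T@np.linalg.inv(K)@np.array([u,v,1.]);o=-R.T@t
    return o+d*(z-o[2])/d[2]
def proj(n,p,c=None):
    K,R,t=c or cam(n);q=K@(R@np.array(p,float)+t);return q[:2]/q[2]
def tri(obs):
    A=[]
    for n,u,v in obs:
        K,R,t=cam(n);P=K@np.c_[R,t];A+=[u*P[2]-P[0],v*P[2]-P[1]]
    X=np.linalg.svd(np.array(A))[2][-1];return X[:3]/X[3]
def save(n,f,crop=None,s=1):
    im=env.capture(n)[:,:,::-1]
    cv2.imwrite("pics/raw_"+f+".png",im)
    if crop: im=im[crop[1]:crop[3],crop[0]:crop[2]]
    cv2.imwrite("pics/"+f+".png",cv2.resize(im,None,fx=s,fy=s,interpolation=cv2.INTER_CUBIC))
E
python3 - <<'E'
from h import *
o=env.get_obs();print({k:np.round(v,3).tolist() for k,v in o.items()})
save("scene","s0",s=1.5);save("side","d0",s=1.5);save("wrist","w0",s=1.5)
for n in("scene","side"):
    K,R,t=cam(n);print(n,K.tolist(),-R.T@t)
E
```

```text
{'time_s': 0.0, 'joints': [60.022, 15.88, -1.599, 72.65, -0.0, 84.078], 'qd': [-0.009, -0.014, 0.064, 0.064, -0.049, 0.027], 'tau': [0.0, -44.55, 29.52, 0.016, 0.0, 0.0], 'eef_pos': [0.254, 0.57, 0.303], 'tool_rot': [[-0.913, 0.408, -0.001], [0.408, 0.913, -0.002], [0.0, -0.002, -1.0]], 'ft_force': [0.025, -0.144, 0.642], 'ft_torque': [-0.012, 0.019, -0.017], 'opening': 0.995}
scene [[432.7834542746605, 0.0, 257.20025924297425], [0.0, 432.7834542746605, 190.24472453246543], [0.0, 0.0, 1.0]] [ 1.31242118 -0.5404841   0.87597032]
side [[412.446591923683, 0.0, 248.49295649517805], [0.0, 412.446591923683, 188.09255298199383], [0.0, 0.0, 1.0]] [ 0.18059462 -0.43561777  0.69465748]
```

View pics/s0.png

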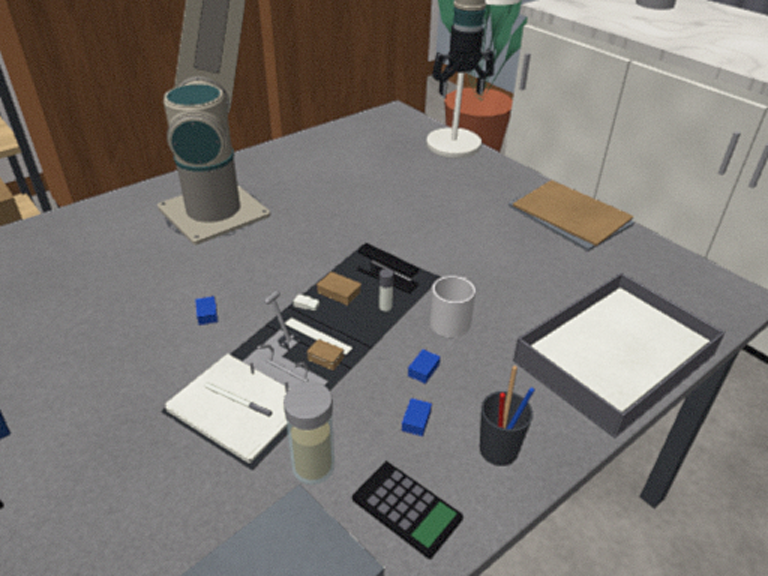

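View pics/d0.png

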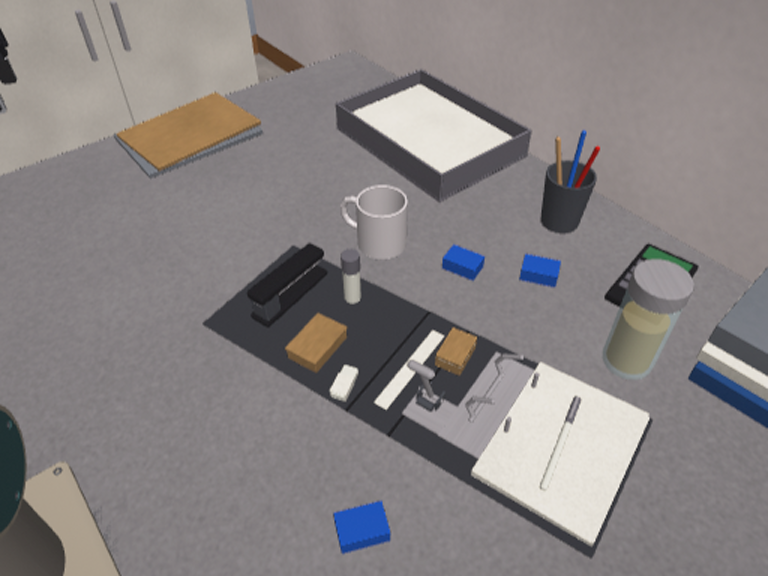

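View pics/w0.png

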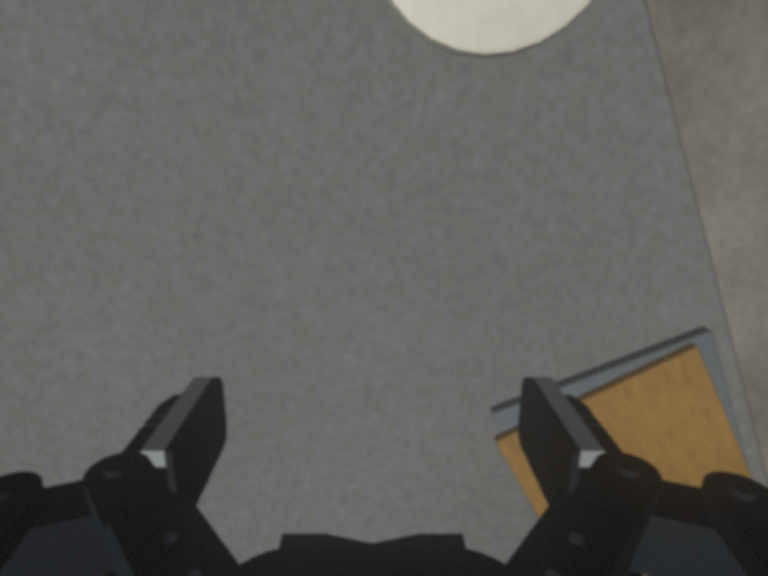

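The raised lever is at scene (278,315) and side (425,385) in the 1.5x pictures. Two brown cartons sit on the file. The one at scene (338,288) and side (317,342) is larger and lies on the front cover, so it is the clip_box. The one at scene (325,353) and side (456,350) is smaller and sits on the bare board ahead of the lever, so it is the staple_box. The three blue boxes are look-alikes. Next I'll enlarge this area.

Run:
```python
import cv2
a=cv2.imread("pics/raw_s0.png")[180:300,130:290];cv2.imwrite("pics/s0c.png",cv2.resize(a,None,fx=5,fy=5,interpolation=cv2.INTER_CUBIC))
a=cv2.imread("pics/raw_d0.png")[190:310,250:410];cv2.imwrite("pics/d0c.png",cv2.resize(a,None,fx=5,fy=5,interpolation=cv2.INTER_CUBIC))
```

```text
(no output)
```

View pics/s0c.png

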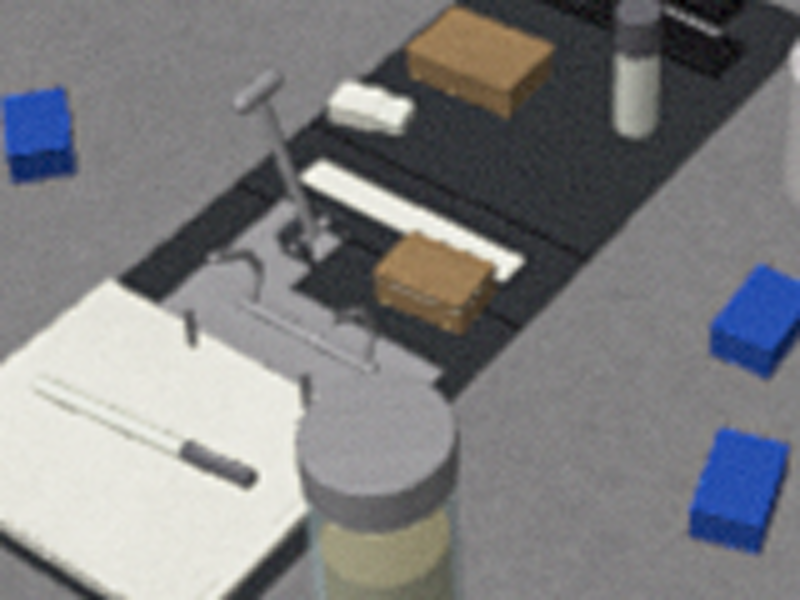

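View pics/d0c.png

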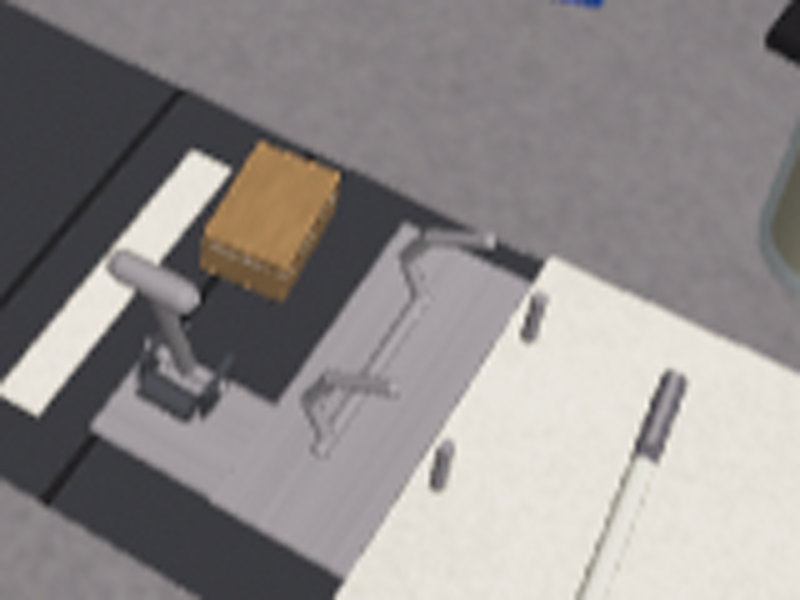

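Run:
```python
from h import *
S=lambda x,y:(130+(x+.5)/5-.5,180+(y+.5)/5-.5)
D=lambda x,y:(250+(x+.5)/5-.5,190+(y+.5)/5-.5)
print("tip",tri([("scene",*S(260,91)),("side",*D(153,282))]))
print("eyes")
F=[(-120,385),(90,385),(-120,-215)]
P=[plane("side",u/1.5-.2,v/1.5-.2,.003) for u,v in [(205,323),(297,246),(591,556)]]
P.append(plane("side",*D(545,257),.020));F.append((80,-60))
P.append(plane("side",*D(404,225),.005));F.append((75,0))
P.append(plane("scene",*S(442,375),.005));F.append((75,0))
P.append(plane("scene",*S(110,280),.020));F.append((-110,-60))
F=np.array(F)/1000;P=np.array(P)
a=F-F.mean(0);b=(P-P.mean(0))[:,:2]
U,s,Vt=np.linalg.svd(a.T@b);R=Vt.T@np.diag([1,np.linalg.det(Vt.T@U.T)])@U.T
t=P.mean(0)[:2]-R@F.mean(0)
print("yaw",np.degrees(np.arctan2(R[1,0],R[0,0])),t);print(np.round((P[:,:2]-F@R.T-t)*1000,1))
np.savez("file.npz",R=R,t=t)
for n,G,pts in(("side",D,[(262,142),(340,175),(285,282),(203,240)]),("scene",S,[(412,232),(496,264),(462,308),(375,274)])):
    Q=np.array([plane(n,*G(*p),.027)[:2] for p in pts]);q=(Q-t)@R
    print(n,"world",Q.round(3).tolist(),"file",(q*1000).round(0).tolist(),(q.mean(0)*1000).round(1))
for f in([-45-31,35,15+90],):
    f=np.array(f)/1000;print("tip pred",R@f[:2]+t)
# blue
for u,v in[(463,262),(540,270),(361,526)]:
    w=plane("side",u/1.5,v/1.5,.02);print("blue",w,((w[:2]-t)@R*1000).round())
for u,v in[(380,238),(350,290),(640,355)]:
    w=plane("side",u/1.5,v/1.5,.03);print("mug,glue,flask",w,((w[:2]-t)@R*1000).round())
```

```text
tip [ 0.48374609 -0.11670613  0.10477087]
eyes
yaw 17.16584616479901 [ 0.56758009 -0.12989509]
[[ 1.9 -1.7]
 [ 0.6 -5.7]
 [ 0.7  3.9]
 [-2.1  2.9]
 [-2.5  1.2]
 [ 0.5 -0.7]
 [ 0.9  0.2]]
side world [[0.607, -0.049], [0.62, -0.082], [0.565, -0.108], [0.553, -0.072]] file [[62.0, 66.0], [65.0, 30.0], [4.0, 22.0], [3.0, 60.0]] [33.4 44.4]
scene world [[0.558, -0.071], [0.608, -0.048], [0.624, -0.083], [0.573, -0.106]] file [[8.0, 59.0], [62.0, 66.0], [67.0, 28.0], [12.0, 22.0]] [37.5 43.9]
tip pred [ 0.4846357  -0.11888472]
blue [0.71575131 0.04433883 0.02      ] [193. 123.]
blue [ 0.79603661 -0.04329989  0.02      ] [244.  15.]
blue [ 0.33638847 -0.19267125  0.02      ] [-239.    8.]
mug,glue,flask [0.64228251 0.162374   0.03      ] [158. 257.]
mug,glue,flask [0.53508432 0.09840246 0.03      ] [ 36. 228.]
mug,glue,flask [ 0.76702194 -0.2420232   0.03      ] [ 157. -166.]
```

Run:
```python
from h import *
f=np.load("file.npz");R,t=f["R"],f["t"]
print("lamp",plane("scene",455/1.5,142/1.5,0), "organizer",plane("scene",572/1.5,212/1.5,0))
print(np.array(env.calibration("wrist")["T_tool_cam"]).round(3))
o=env.get_obs();p=np.array(o["eef_pos"]);T=np.array(o["tool_rot"])
for n,fx,fy in(("pre",-11,43),("end",94,43),("behind",-110,35)):
    w=R@np.array([fx,fy])/1000+t;print(n,w.round(4),"delta tool",(T.T@np.r_[w-p[:2],0]).round(4))
```

```text
lamp [0.09054389 0.73641811 0.        ] organizer [0.54562891 0.70625073 0.        ]
[[-0.001 -0.955 -0.297  0.077]
 [ 1.    -0.001  0.    -0.001]
 [-0.    -0.297  0.955 -0.069]
 [ 0.     0.     0.     1.   ]]
pre [ 0.5444 -0.0921] delta tool [-0.5347 -0.4867  0.0008]
end [ 0.6447 -0.0611] delta tool [-6.137e-01 -4.175e-01  6.000e-04]
behind [ 0.4522 -0.1289] delta tool [-0.4655 -0.5579  0.0009]
```

>>> {"method": "servo_tool", "body": {"commands": [[-0.027,-0.0243,0,0,0,0],[-0.027,-0.0243,0,0,0,0],[-0.027,-0.0243,0,0,0,0],[-0.027,-0.0243,0,0,0,0],[-0.027,-0.0243,0,0,0,0],[-0.027,-0.0243,0,0,0,0],[-0.027,-0.0243,0,0,0,0],[-0.027,-0.0243,0,0,0,0]], "grip": -1}}

```text
time_s: 0.82
eef_pos: [0.3728, 0.3034, 0.3037]
tool_rot: [[-0.913, 0.407, -0.0], [0.407, 0.913, -0.0], [0.0, -0.0, -1.0]]
ft_force: [-0.2, -0.1, -0.8]
opening: 0.004
```

>>> {"method": "servo_tool", "body": {"commands": [[-0.027,-0.0243,0,0,0,0],[-0.027,-0.0243,0,0,0,0],[-0.027,-0.0243,0,0,0,0],[-0.027,-0.0243,0,0,0,0],[-0.027,-0.0243,0,0,0,0],[-0.027,-0.0243,0,0,0,0],[-0.027,-0.0243,0,0,0,0],[-0.027,-0.0243,0,0,0,0]]}}

```text
time_s: 1.48
eef_pos: [0.4909, 0.0378, 0.3038]
tool_rot: [[-0.913, 0.408, -0.0], [0.408, 0.913, 0.0], [0.0, 0.0, -1.0]]
ft_force: [0.6, 1.1, -0.8]
opening: -0.002
```

>>> {"method": "servo_tool", "body": {"commands": [[-0.027,-0.0243,0,0,0,0],[-0.027,-0.0243,0,0,0,0],[0,0,0,0,0,-7],[0,0,0,0,0,-7],[0,0,0,0,0,-7],[0,0,0,0,0,-7],[0,0,0,0,0,-7],[0,0,0,0,0,-6.3]]}}

```text
time_s: 2.15
eef_pos: [0.52, -0.0269, 0.3035]
tool_rot: [[-0.953, -0.302, -0.001], [-0.302, 0.953, 0.0], [0.001, 0.0, -1.0]]
ft_force: [0.4, -0.8, -0.2]
opening: -0.002
```

```bash
cat >> h.py <<'E'
_f=np.load("file.npz");FR,Ft=_f["R"],_f["t"]
def st(goal=None,z=None):
    o=env.get_obs();p=np.array(o["eef_pos"]);T=np.array(o["tool_rot"])
    print("t",o["time_s"],"tcp",p.round(4),"file",((p[:2]-Ft)@FR*1000).round(1),"xyaw",np.degrees(np.arctan2(T[1,0],T[0,0])).round(2),"F",np.round(o["ft_force"],1),"j",np.round(o["joints"],1),"op",o["opening"])
    if goal is not None:
        w=FR@np.array(goal)/1000+Ft;print("go",(T.T@(np.r_[w,z]-p)).round(4))
E
python3 - <<'E'
from h import *
st((-11,43),.2);save("wrist","w1",s=1.5);save("side","d1",s=1.5)
E
```

```text
t 2.15 tcp [ 0.52   -0.0269  0.3035] file [-15.  112.5] xyaw -162.43 F [ 0.4 -0.8 -0.2] j [-10.1   5.3 -14.4  70.4   0.  -27.6] op -0.0021923881863134763
go [-0.0036 -0.0696  0.1035]
```

View pics/w1.png

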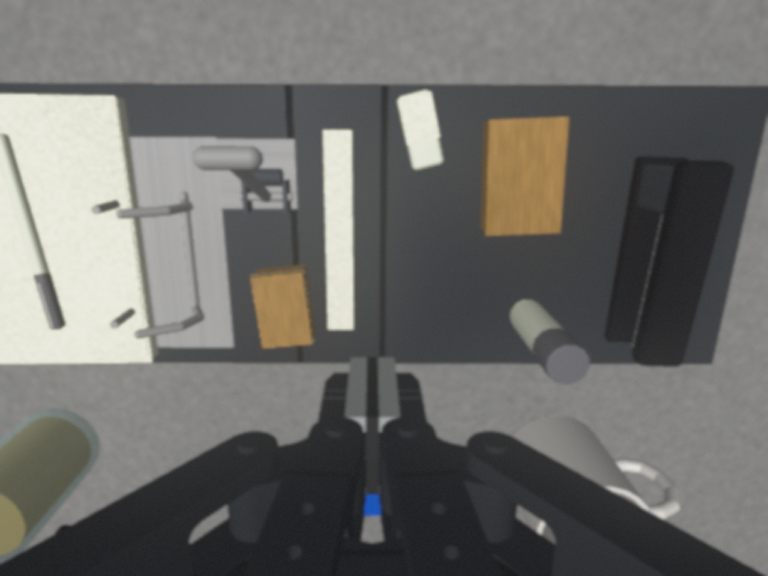

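View pics/d1.png

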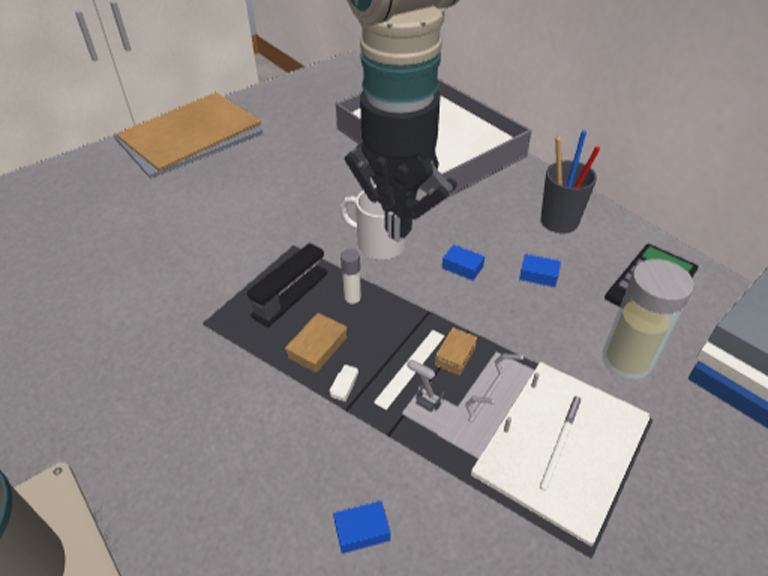

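Run:
```python
from h import *
c=cam("wrist");r=lambda u,v:(u/1.5-.17,v/1.5-.17)
F=lambda p:((p[:2]-Ft)@FR*1000).round(1)
q=np.array([F(plane("wrist",*r(*x),.027,c)) for x in[(250,275),(303,267),(313,344),(262,349)]]);print(q.tolist(),q.mean(0))
for nm,x,z in[("file -x,+y",(768,86),.003),("+x,+y",(713,363),.003),("sheet corner -x",(117,95),.02),("sheet +x",(154,361),.02),("plate +x,0",(234,347),.005),("tip a",(196,158),.105),("tip b",(262,158),.105),("hinge blk",(267,190),.015)]:
    print(nm,F(plane("wrist",*r(*x),z,c)))
T=np.array(env.calibration("wrist")["T_tool_cam"]);K=c[0]
for z in(.06,.073,.086):
  for x in(-.011,0,.011):
    d=np.linalg.inv(T)@[x,0,z,1];d=K@d[:3];print(z,x,(d[:2]/d[2]*1.5).round())
```

```text
[[5.1, 25.9], [-0.8, 63.9], [58.4, 68.9], [62.4, 30.8]] [31.275 47.375]
file -x,+y [-122.2  383.1]
+x,+y [ 85.5 387.3]
sheet corner -x [-115.3  -54.1]
sheet +x [ 75.6 -54.3]
plate +x,0 [70.6  3.5]
tip a [-79.5  22.2]
tip b [-79.6  56.1]
hinge blk [-53.3  39.2]
0.06 -0.011 [372. 445.]
0.06 0 [372. 412.]
0.06 0.011 [372. 378.]
0.073 -0.011 [372. 420.]
0.073 0 [372. 390.]
0.073 0.011 [372. 358.]
0.086 -0.011 [372. 400.]
0.086 0 [372. 371.]
0.086 0.011 [372. 341.]
```

The wrist view, with the fingertips at (372,358), confirms that the tips are 73 mm ahead of the TCP. The staple box corners are (250,275), (303,267), (313,344) and (262,349), on bare board ahead of the lever. The lever crossbar is at (196–262,158).

>>> {"method": "servo_tool", "body": {"commands": [[0,-0.033,0,0,0,0],[0,-0.0335,0,0,0,0],[0,0,0.03,0,0,0],[0,0,0.03,0,0,0],[0,0,0.03,0,0,0],[0,0,0.03,0,0,0],[0,0,0.025,0,0,0],[0,0,0,0,0,0]]}}

```text
time_s: 2.92
eef_pos: [0.5357, -0.0892, 0.1533]
tool_rot: [[-0.956, -0.294, -0.011], [-0.294, 0.956, 0.003], [0.009, 0.006, -1.0]]
ft_force: [-1.3, -0.4, 0.0]
opening: 0.004
```

Run:
```python
from h import *
st((-15,46),.083);save("wrist","w2",s=1.5);save("side","d2",(230,130,390,310),4.4)
```

```text
t 2.9167 tcp [ 0.5357 -0.0892  0.1533] file [-18.4  48.3] xyaw -162.92 F [-1.3 -0.4  0. ] j [-16.3  15.2 -22.   53.5  -0.  -33.3] op 0.0037003966379362797
go [-0.0041 -0.0028  0.0703]
```

View pics/w2.png

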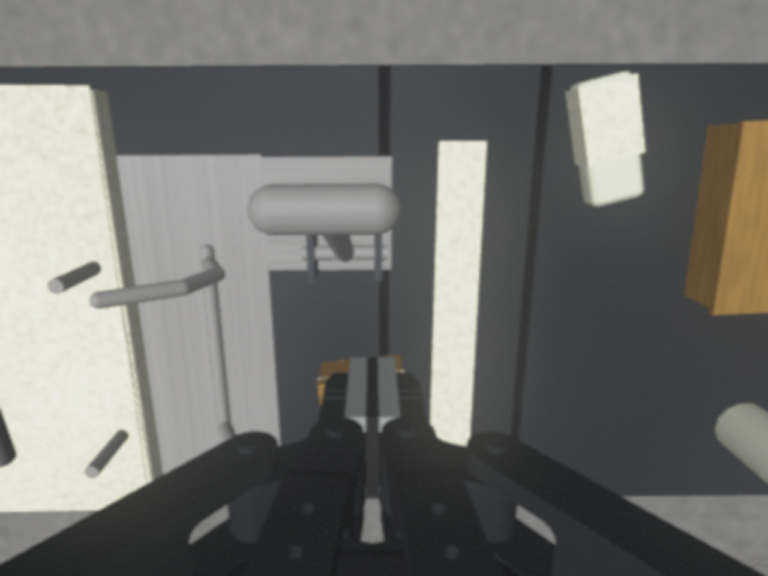

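View pics/d2.png

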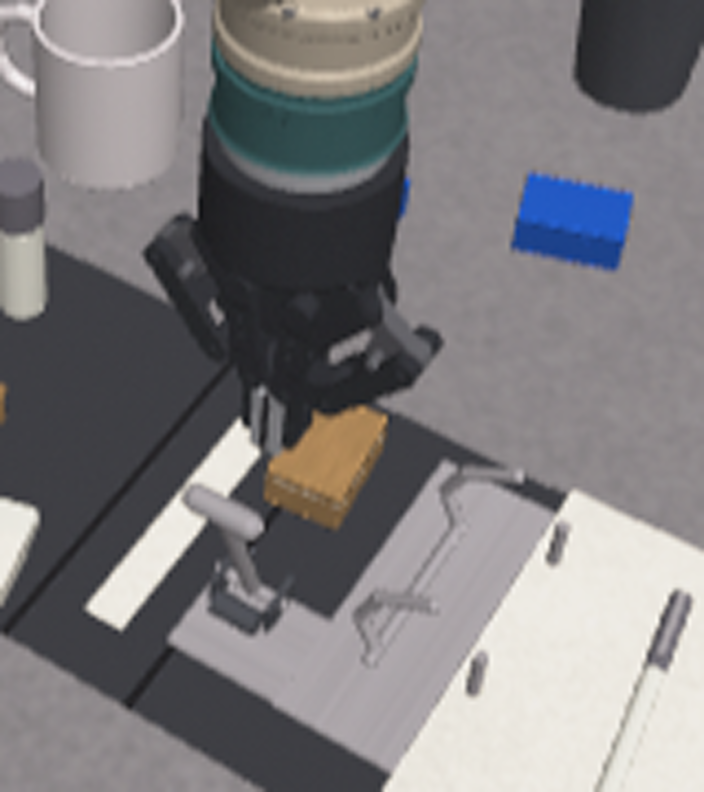

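The side view shows the fingertips at (270,450), just short of the box's near face. The linkage knuckle at (425,345) sticks out towards the arches, so I need its height.

Run:
```python
from h import *
K,R,t=cam("side");o=env.get_obs();p=np.array(o["eef_pos"]);T=np.array(o["tool_rot"])
st((-15,46),.083)
for u,v in[(270,450),(440,335),(425,370),(400,390),(330,410),(160,215),(150,250)]:
    u,v=230+u/4.4,130+v/4.4
    d=R.T@np.linalg.inv(K)@[u,v,1];c=-R.T@t
    n=T[:,0];s=n@(p-c)/(n@d);x=c+s*d;print((T.T@(x-p)*1000).round(),"z",x[2].round(3))
```

```text
t 3.0167 tcp [ 0.5392 -0.0901  0.1583] file [-15.4  46.5] xyaw -162.85 F [ 0.3 -1.1  0.3] j [-16.3  14.9 -21.6  53.6  -0.  -33.4] op -0.001059109142738209
go [-0.0006 -0.0006  0.0753]
[ 0.  2. 86.] z 0.072
[  0. -64. -29.] z 0.188
[  0. -61.  -7.] z 0.165
[ -0. -52.  10.] z 0.148
[  0. -24.  42.] z 0.116
[ -0.  61. -24.] z 0.182
[-0. 66. -1.] z 0.159
```

>>> {"method": "servo_tool", "body": {"commands": [[0,0.002,0.025,0,0,0],[0,0,0.025,0,0,0],[0,0,0.015,0,0,0],[0,0,0.005,0,0,0],[0,0,0,0,0,0],[0,0,0,0,0,0]]}}

```text
time_s: 3.52
eef_pos: [0.5409, -0.0888, 0.0908]
tool_rot: [[-0.955, -0.296, 0.003], [-0.296, 0.955, -0.001], [-0.003, -0.002, -1.0]]
ft_force: [0.4, 0.5, -0.1]
opening: 0.002
```

Run:
```python
from h import *
st((98,48),.088);save("side","d3",(230,130,390,310),4.4)
```

```text
t 3.5167 tcp [ 0.5409 -0.0888  0.0908] file [-13.3  47.1] xyaw -162.78 F [ 0.4  0.5 -0.1] j [-16.1  19.7 -25.   45.2  -0.  -33.3] op 0.0022529776872063216
go [-0.1113  0.0007  0.0031]
```

View pics/d3.png

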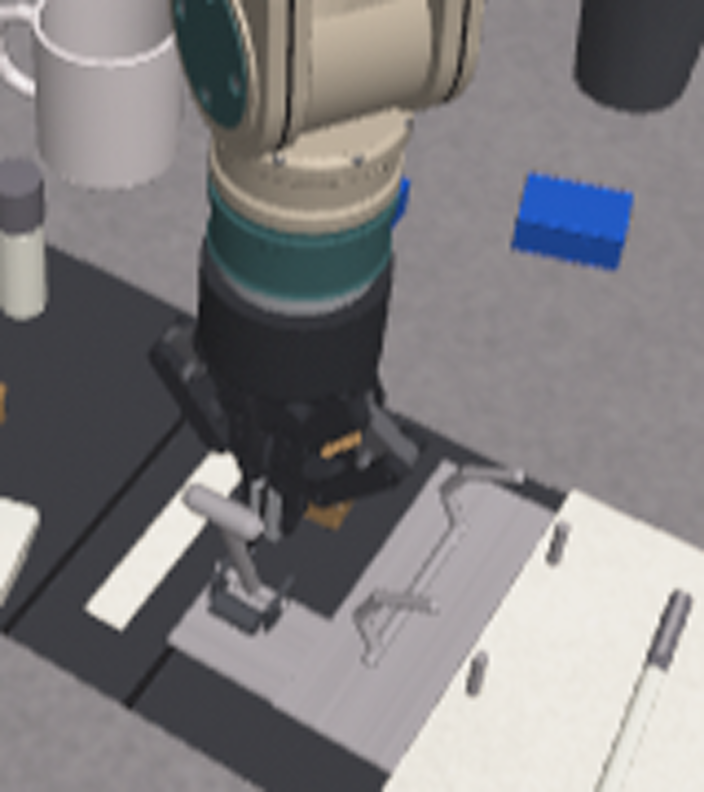

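>>> {"method": "servo_tool", "body": {"commands": [[-0.006,0,0,0,0,0],[-0.008,0,0,0,0,0],[-0.008,0,0,0,0,0],[-0.008,0,0,0,0,0],[-0.008,0,0,0,0,0],[-0.008,0,0,0,0,0],[-0.008,0,0,0,0,0],[0,0,0,0,0,0]]}}

```text
time_s: 4.23
eef_pos: [0.5933, -0.072, 0.0891]
tool_rot: [[-0.955, -0.297, 0.003], [-0.297, 0.955, -0.0], [-0.002, -0.001, -1.0]]
ft_force: [0.2, -0.5, -0.1]
opening: -0.001
```

Run:
```python
from h import *
st((98,48),.088);save("side","d4",(230,130,390,310),4.4);save("scene","s4",(130,150,290,300),5)
```

```text
t 4.2333 tcp [ 0.5933 -0.072   0.0891] file [41.6 47.7] xyaw -162.7 F [ 0.2 -0.5 -0.1] j [-13.1  23.9 -18.6  47.3   0.  -30.4] op -0.0007851187293014758
go [-0.0564  0.0001  0.0013]
```

View pics/d4.png

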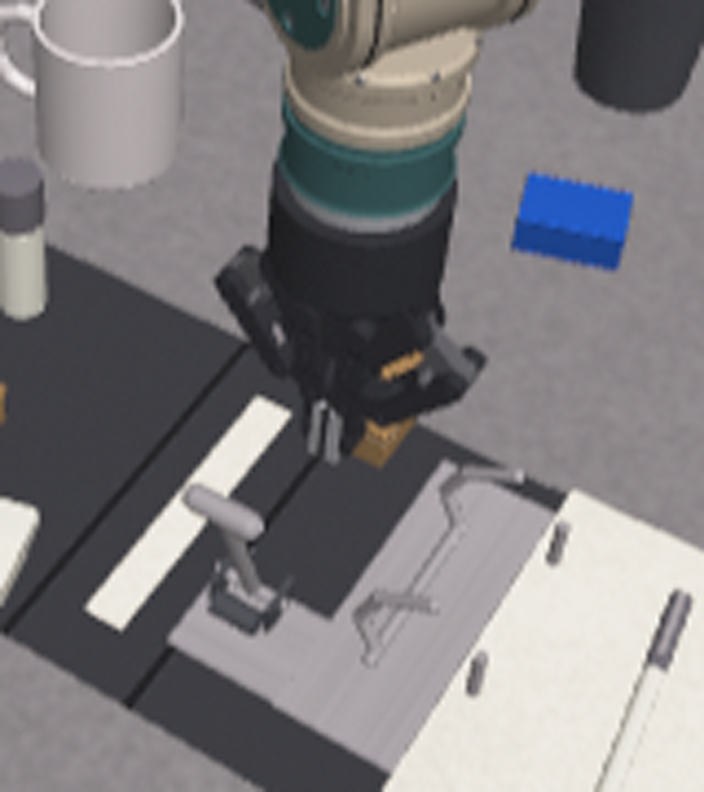

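View pics/s4.png

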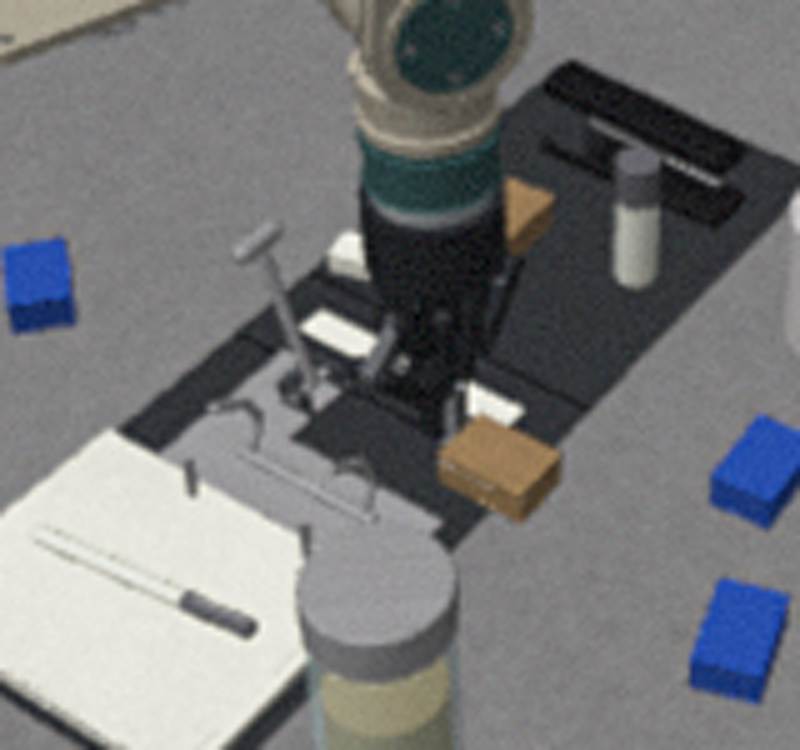

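>>> {"method": "servo_tool", "body": {"commands": [[-0.008,0,0,0,0,0],[-0.008,0,0,0,0,0],[-0.008,0,0.001,0,0,0],[-0.008,0,0.001,0,0,0],[-0.008,0,0.001,0,0,0],[-0.008,0,0.001,0,0,0],[-0.008,0,0,0,0,0],[0,0,0,0,0,0]]}}

```text
time_s: 5.0
eef_pos: [0.6467, -0.0553, 0.0851]
tool_rot: [[-0.955, -0.297, 0.003], [-0.297, 0.955, 0.0], [-0.002, -0.001, -1.0]]
ft_force: [1.0, 0.4, 0.6]
opening: 0.003
```

Run:
```python
from h import *
st((100,48),.085);save("side","d5",(230,100,390,280),4.4);save("scene","s5",(130,150,290,300),5)
```

```text
t 5.0 tcp [ 0.6467 -0.0553  0.0851] file [97.6 47.9] xyaw -162.71 F [1.  0.4 0.6] j [-10.6  28.5 -11.7  49.6   0.  -27.9] op 0.003021488287327946
go [-0.0024  0.0001  0.0001]
```

View pics/s5.png

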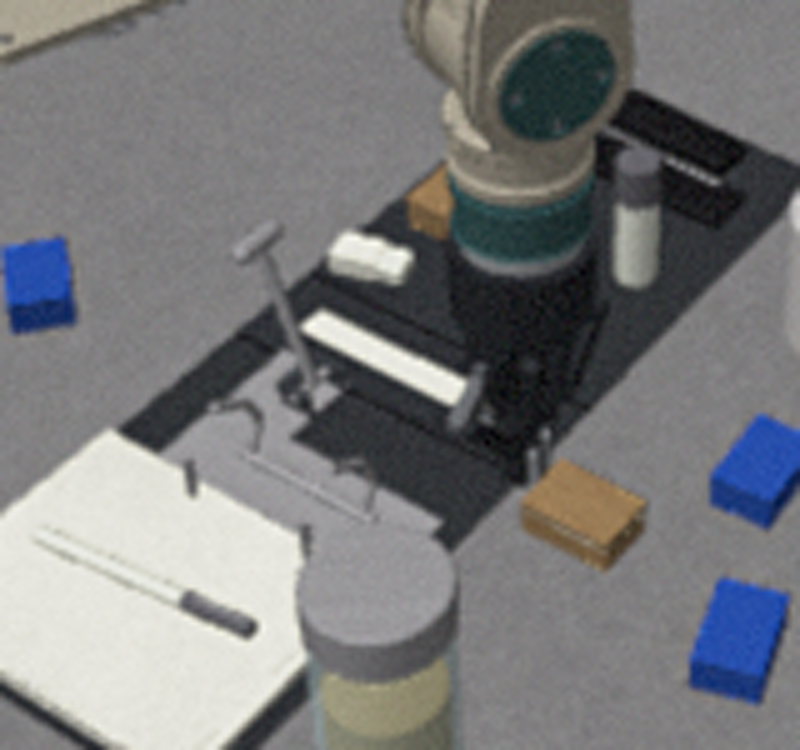

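View pics/d5.png

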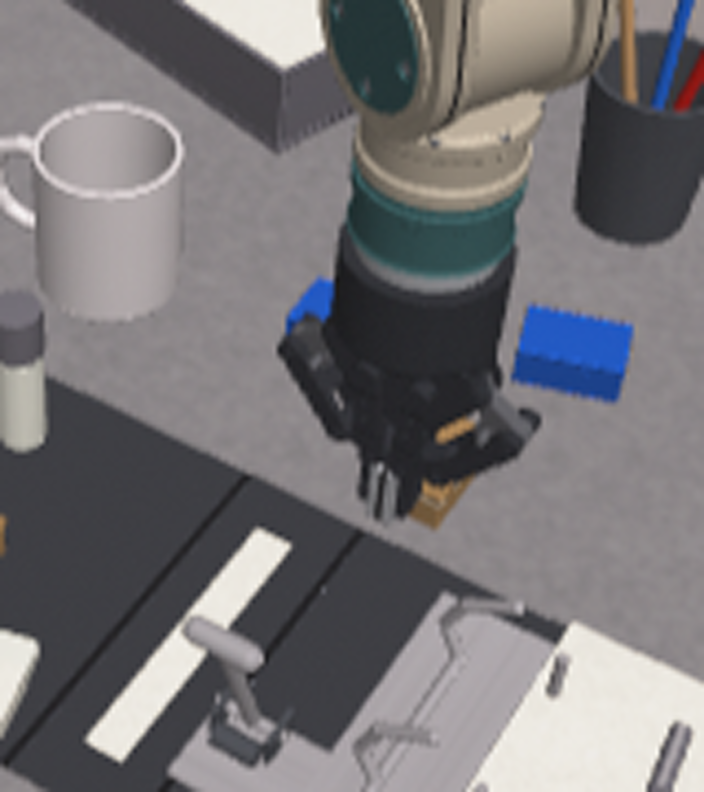

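The box is off the file at scene crop (580,510) and looks flat, with a thin strip of desk between it and the board. I'll measure that gap.

Run:
```python
from h import *
for z in(.024,.027):
  q=np.array([(plane("scene",130+u/5-.4,150+v/5-.4,z)[:2]-Ft)@FR*1000 for u,v in[(560,460),(647,507),(607,553),(522,503)]]);print(q.round(1).tolist(),q.mean(0), np.linalg.norm(q-np.roll(q,1,0),axis=1))
```

```text
[[110.1, 59.9], [168.1, 58.1], [168.9, 19.3], [111.8, 22.5]] [139.72089718  39.95989553] [37.43292449 58.0509514  38.86906867 57.17991998]
[[111.8, 57.5], [169.6, 55.8], [170.4, 17.1], [113.5, 20.3]] [141.30813629  37.66372285] [37.30111383 57.84653952 38.73220099 56.97857522]
```

>>> {"method": "servo_tool", "body": {"commands": [[0.006,0,0,0,0,0],[0.004,0,0,0,0,0],[0,0,-0.03,0,0,0],[0,0,-0.035,0,0,0],[0,0,-0.035,0,0,0],[0,0,-0.03,0,0,0],[0.025,0,0,0,0,0],[0.03,0,0,0,0,0]]}}

```text
time_s: 5.77
eef_pos: [0.5846, -0.0757, 0.2185]
tool_rot: [[-0.955, -0.297, 0.008], [-0.297, 0.955, -0.002], [-0.007, -0.004, -1.0]]
ft_force: [-0.3, -0.7, -0.6]
opening: -0.0
```

>>> {"method": "servo_tool", "body": {"commands": [[0.03,-0.006,0,0,0,0],[0.03,-0.006,0,0,0,0],[0.03,0,0,0,0,0],[0.03,0,0,0,0,0],[0.03,0,0,0,0,0],[0,0,0,0,0,0],[0,0,0,0,0,0]]}}

```text
time_s: 6.35
eef_pos: [0.4404, -0.1309, 0.2146]
tool_rot: [[-0.956, -0.294, -0.001], [-0.294, 0.956, 0.0], [0.001, 0.001, -1.0]]
ft_force: [0.7, 0.5, -0.1]
opening: -0.002
```

Run:
```python
from h import *
st((-116,36),.165);save("wrist","w6",s=1.5);save("side","d6",(230,100,390,280),4.4)
```

```text
t 6.35 tcp [ 0.4404 -0.1309  0.2146] file [-121.8   36.5] xyaw -162.88 F [ 0.7  0.5 -0.1] j [-24.6   3.  -28.2  58.8   0.  -41.7] op -0.001978650080135009
go [-0.0058 -0.0006  0.0496]
```

View pics/d6.png

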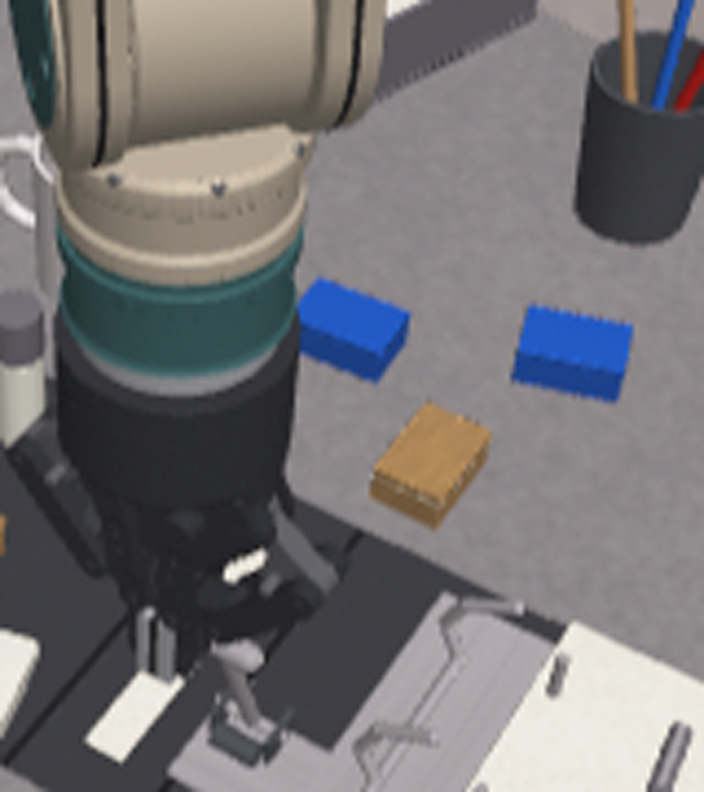

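View pics/w6.png

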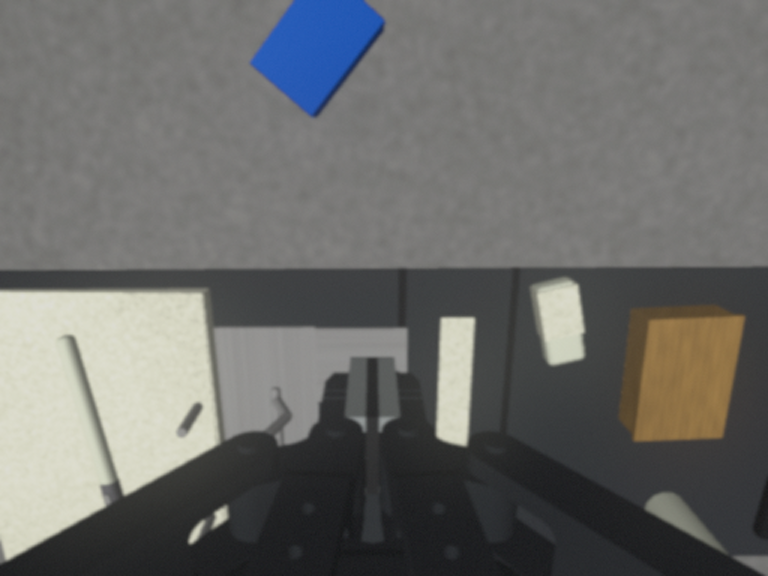

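>>> {"method": "servo_tool", "body": {"commands": [[0,0.001,0.025,0,0,0],[0,0,0.025,0,0,0],[-0.005,0,0,0,0,0],[-0.01,0,0,0,0,0],[-0.01,0,0,0,0,0],[-0.01,0,0,0,0,0],[-0.01,0,0,0,0,0],[0,0,0,0,0,0]]}}

```text
time_s: 7.12
eef_pos: [0.4886, -0.1165, 0.1662]
tool_rot: [[-0.955, -0.298, 0.004], [-0.298, 0.955, -0.001], [-0.003, -0.002, -1.0]]
ft_force: [-2.4, -1.8, 1.7]
opening: -0.002
```

Run:
```python
from h import *
st((-20,37),.165);save("side","d7",(230,150,390,310),4.4);save("scene","s7",(130,150,290,300),5)
```

```text
t 7.1167 tcp [ 0.4886 -0.1165  0.1662] file [-71.5  36.1] xyaw -162.67 F [-2.4 -1.8  1.7] j [-20.8  10.1 -26.8  52.9   0.  -38.1] op -0.001652029711665041
go [-0.0515  0.0008  0.0014]
```

View pics/d7.png

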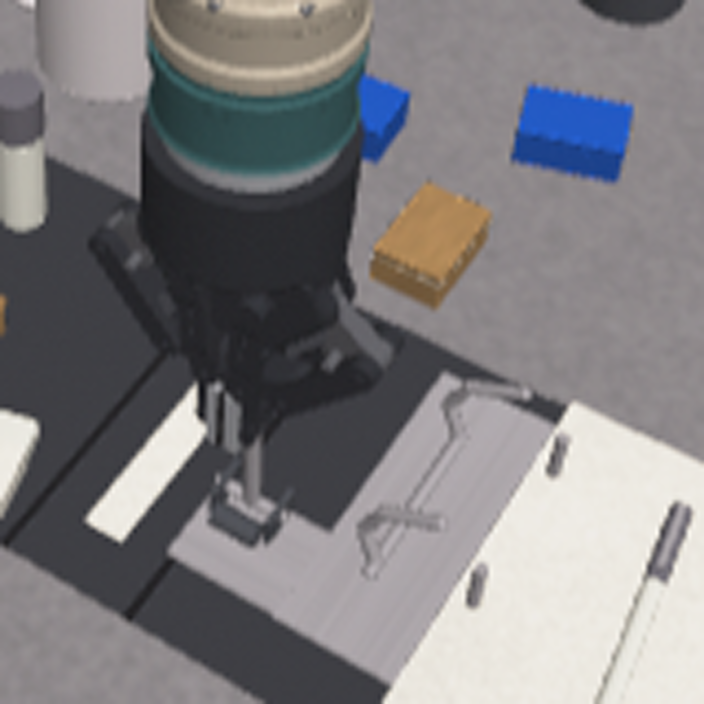

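View pics/s7.png

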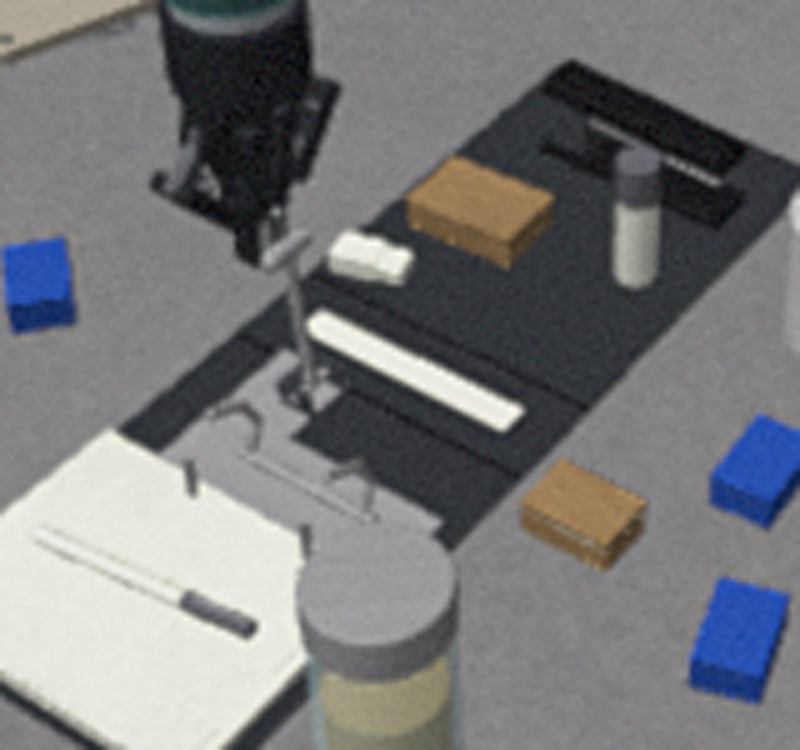

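The fingertips are behind the crossbar at scene (287,248), and the lever is turning under about 3 N. I'll keep pushing over centre.

>>> {"method": "servo_tool", "body": {"commands": [[-0.01,0,0,0,0,0],[-0.01,0,0,0,0,0],[-0.01,0,0,0,0,0],[-0.01,0,0,0,0,0],[-0.01,0,0.002,0,0,0],[-0.01,0,0.006,0,0,0],[-0.01,0,0.008,0,0,0],[-0.01,0,0.009,0,0,0]]}}

```text
time_s: 7.88
eef_pos: [0.5638, -0.0926, 0.1396]
tool_rot: [[-0.955, -0.297, 0.002], [-0.297, 0.955, -0.0], [-0.002, -0.001, -1.0]]
ft_force: [-0.2, 0.6, 0.3]
opening: -0.002
```

Run:
```python
from h import *
st((10,37),.14);save("side","d8",(230,150,390,310),4.4);save("scene","s8",(130,150,290,300),5)
```

```text
t 7.8833 tcp [ 0.5638 -0.0926  0.1396] file [ 7.4 36.7] xyaw -162.74 F [-0.2  0.6  0.3] j [-15.8  18.2 -19.7  51.9   0.  -33.1] op -0.001863502192807685
go [-0.0026  0.0003 -0.0004]
```

View pics/d8.png

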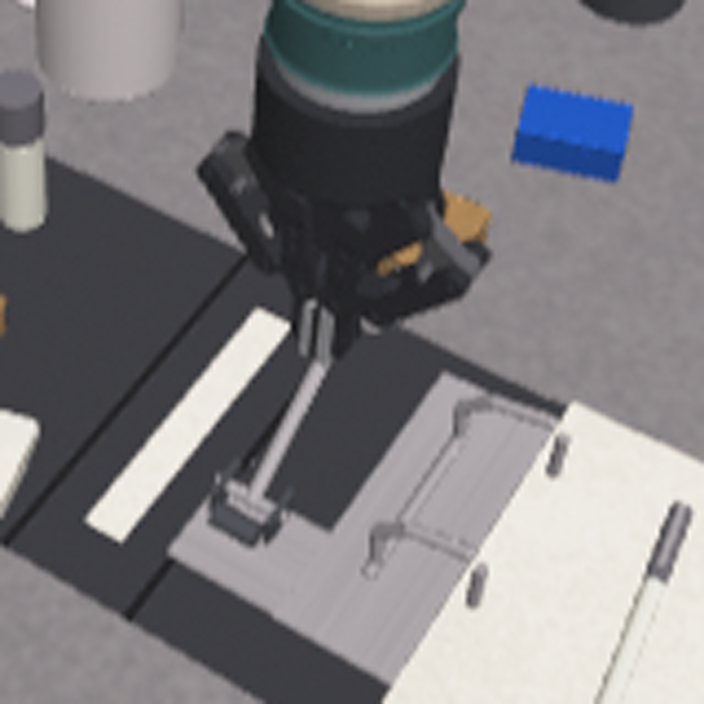

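View pics/s8.png

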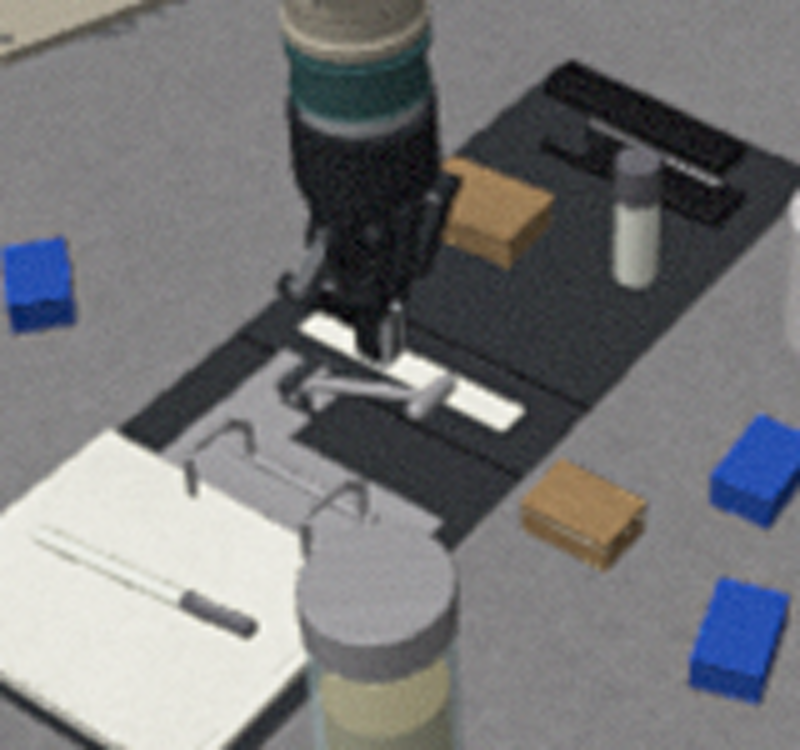

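The lever has left the finger and is falling, and the arches are at the posts. I'll raise the arm clear and check.

>>> {"method": "servo_tool", "body": {"commands": [[0,0,-0.03,0,0,0],[0,0,-0.035,0,0,0],[0,0,-0.035,0,0,0],[0,0.03,-0.03,0,0,0],[0,0.035,0,0,0,0],[0,0.035,0,0,0,0],[0,0.03,0,0,0,0],[0,0,0,0,0,0]]}}

```text
time_s: 8.65
eef_pos: [0.521, 0.0345, 0.2694]
tool_rot: [[-0.954, -0.301, -0.002], [-0.301, 0.954, 0.002], [0.001, 0.003, -1.0]]
ft_force: [-0.1, 0.2, -0.8]
opening: 0.0
```

>>> {"method": "servo_tool", "body": {"commands": [[0,0,0,0,0,0],[0,0,0,0,0,0],[0,0,0,0,0,0],[0,0,0,0,0,0]]}}

```text
time_s: 8.98
eef_pos: [0.5238, 0.0297, 0.2692]
tool_rot: [[-0.955, -0.295, -0.0], [-0.295, 0.955, -0.0], [0.0, -0.0, -1.0]]
ft_force: [-0.7, -0.6, 0.0]
opening: 0.003
```

Run:
```python
from h import *
st();save("side","d9",s=1.5);save("scene","s9",s=1.5)
for n,f,(x0,y0) in(("d9","d9c",(240,180)),("s9","s9c",(130,180))):
    a=cv2.imread(f"pics/raw_{n}.png")[y0:y0+120,x0:x0+160];cv2.imwrite(f"pics/{f}.png",cv2.resize(a,None,fx=5,fy=5,interpolation=cv2.INTER_CUBIC))
for th in(0,.1):
    w=FR@np.array([-.045+.095*np.cos(th),.037])+Ft;q=np.r_[w,.015+.095*np.sin(th)]
    print(th,(proj("side",q)-[240,180])*5,(proj("scene",q)-[130,180])*5)
```

```text
t 8.9833 tcp [0.5238 0.0297 0.2692] file [  5.2 165.4] xyaw -162.84 F [-0.7 -0.6  0. ] j [ -3.8   6.9 -16.8  66.3  -0.  -21. ] op 0.0031473727163050663
0 [353.87314044 256.6348697 ] [445.1424697  299.08137391]
0.1 [355.35385044 243.0310683 ] [443.83232407 286.57069338]
```

View pics/d9c.png

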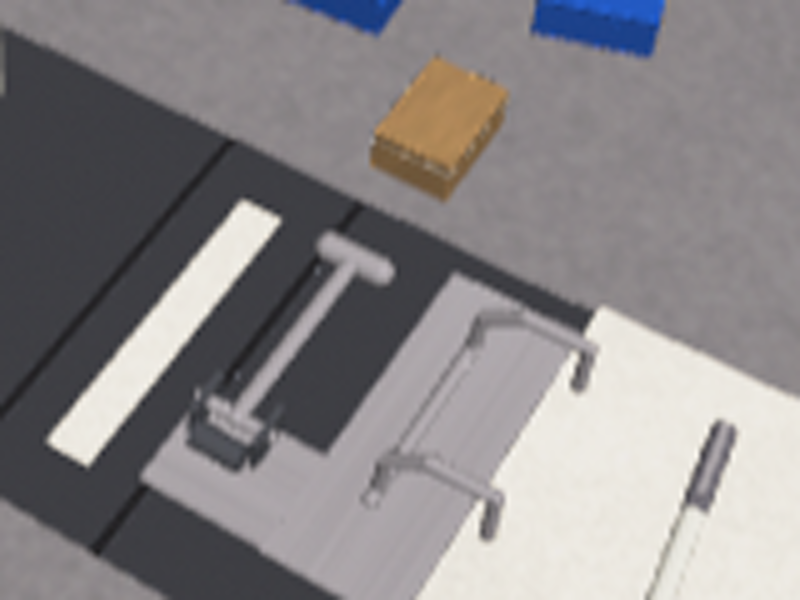

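View pics/s9c.png

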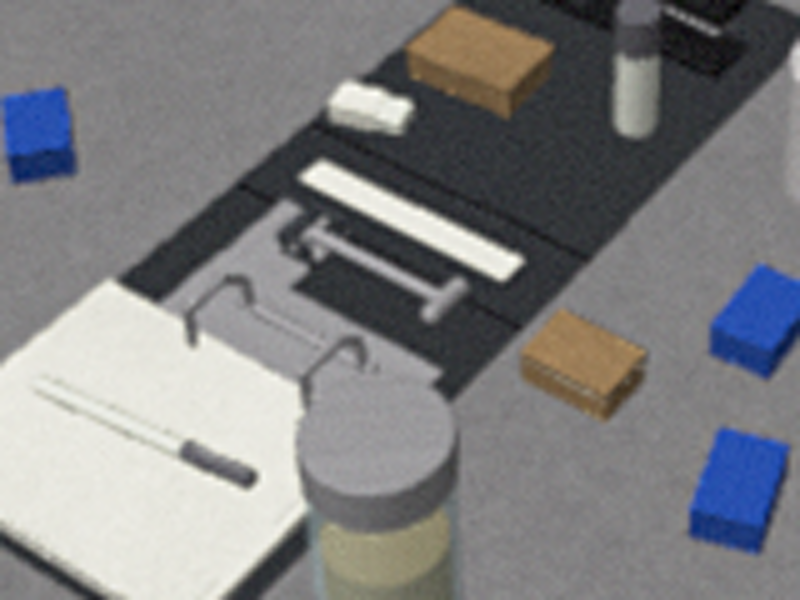

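View pics/d9.png

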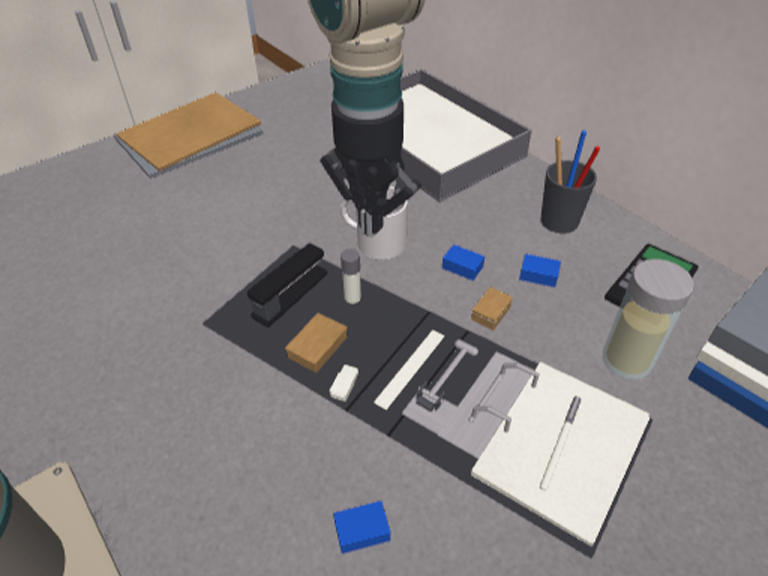

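The lever tip is at side crop (355,258) and scene crop (445,299). A fully level lever predicts (354,257) and (445,299), so it is fully down. The arches meet the posts, the box is flat on bare desk at scene crop (584,362), and the bystanders have not moved.

```bash
python3 -c "
from h import *
print(env.job_done())"
```

```text
the job is handed in; nothing more can be done
None
```

The box of staples is off the file and standing flat on the desk, and the lever is fully down with the arches shut on the posts. I handed the job in after about 9 s of robot time.

- **Staple box:** I pushed it along the file with closed fingertips and never lifted or tipped it. Its near face measured about 20 mm beyond the edge of the board.
- **Lever:** I then pushed the crossbar over centre with about 3 N, and it snapped down by itself. In both fixed cameras its tip is within about half a pixel of where a fully level lever should be.
- **Everything else:** in the last pictures the bystanders and blue boxes look unmoved, and the arm was clear, touching nothing.
- **Disagreement:** the cameras differed by about 4 mm on the position of the file and box. I left clearance for this, and it caused no trouble.

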